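# Seat the end cap and close its keeper

### The job

Without picking it up, push the loose steel end cap across the top of the grey housing with the fingertips until it drops into the round recess and lies flat and flush. Then push the swivel keeper round with the outside of the fingers until it points straight across the cap, up to its stop. Do not lift the cap, and leave the other things where they are.

Things in the scene. Friction and masses are not known exactly. Their poses are not given: they have to be found in the camera images.
- housing: grey-painted cast bearing housing, a plate 150 (x) x 250 (y) x 30 (z) mm bolted to the table; origin at the centre of its underside, so its flat top face is at z = 30 mm. Low bolted lugs (30 mm wide, under 20 mm high) stick out at both y ends. It does not move.
- recess (a point): centre of the mouth of the round blind recess in the housing's top face, 50 mm in diameter and 10 mm deep with a blackened floor; 25 mm towards +y of the housing's centre, level with the top face.
- cap_center (a point): centre (half-way up) of the loose end cap, a solid steel disc 46 mm in diameter, 10 mm thick, about 130 g. It starts flat on the housing's top face (centre 5 mm above the face), on the -y side of the recess, and is as thick as the recess is deep, so its centre is 5 mm below the face when home.
- keeper_pivot (a point): axis of the swivel keeper at the height of the housing's top face, 43 mm towards the housing's +y from the recess centre. The axis is vertical.
- keeper (a joint): angle of the swivel keeper (rad): 0 = closed, at its stop, arm pointing along the housing's -y straight across the recess; at 1.57 it is open and points along the housing's +x (counterclockwise from above is opening; range 0 to 1.9). It stays where it is left; it takes about 1 N at the arm.
- keeper_tip (a point): end of the keeper's arm on its centre line, half-way up. The arm is a straight steel bar 12 mm wide reaching 50 mm from the pivot, with its underside 3 mm and its top 11 mm above the housing's top face (the round hub at the pivot, 20 mm in diameter, goes up to 18 mm). A 12 mm tail reaches past the pivot, and a 6 mm stop pin, 12 mm high, stands 19 mm from the pivot at its +x, +y side. The arm passes freely over the seated cap.
- bolt: hex bolt standing on its head on the housing's top face near its -x, +y corner, 22 mm across, 43 mm high; origin at the centre of its underside. Leave alone.
- socket_big: steel socket 32 mm in diameter, 38 mm high, standing on the housing's top face near its +x, -y corner; origin at the centre of its underside. Leave alone.
- socket_small: steel socket 24 mm in diameter, 30 mm high, standing on the table on the robot's side of the housing; origin at the centre of its underside. Leave alone.
- bearing: steel bearing ring 62 mm outside, 30 mm inside, 16 mm high, on the table beyond the housing; origin at the centre of its underside. Leave alone.
- can: metal can 86 mm in diameter, 110 mm high, on the table far left; origin at the centre of its underside. Leave alone.
- wrench: wrench lying on the table to the right; origin on its underside. Leave alone.
- tumbler: clear plastic tumbler 70 mm in diameter, 90 mm high, on the table far right; origin at the centre of its underside. Leave alone.
- cap: the end cap itself; origin at the centre of its underside.
Things that resemble listed ones, but are neither listed nor needed, are in the scene too. What is shaped like the cap but black is not meant.

How it is judged:
On the way, in this order (a step that is already met when the one before it is completed fails the run):
1. the cap lies flat and flush in the recess (horizontal distance between cap_center and recess below 0.004 m and z of cap_center in the frame of housing below 0.0275 m and angle between cap_center's own z axis and vertical below 0.06 rad), for 0.2 s.
2. the keeper is closed across the cap (all of step 1 and value of joint keeper below 0.2 rad), for 0.2 s.
At the end, for the whole second after the job is handed in: The cap is at rest, flat (within 0.06 rad) and flush (within 2.5 mm) in the recess, within 4 mm of its centre; the keeper is within 0.2 rad of its stop, across the cap (all of step 2 and linear speed of cap below 0.02 m/s); the robot touches nothing.
It fails at once if the cap is lifted more than 6 mm off the housing's face (height (world z) of cap_center above 0.041 m).
It fails at once if another thing is moved by more than 20 mm or tipped (distance of any of bolt, socket_big, socket_small, bearing, can, wrench, tumbler from where it was at the start of the episode above 0.02 m or angle between any of bolt, socket_big, socket_small, bearing, can, tumbler's own z axis and vertical above 0.4 rad).
It also fails if it takes over 45 s, if anything falls off the work surface, if the arm or the gripper's body presses on something with over 40 N, if the wrist force passes 120 N, or if a joint passes its speed limit or range.

### The arm

A 6-joint arm with a two-finger parallel gripper is mounted at the origin on the work surface. World frame = base frame: x ahead of the robot, y to its left, z up, the work surface at z = 0. Lengths are in m, angles in rad, forces in N, time in s.
With the tool pointing down it reaches from about 0.3 to 0.875 m from the base axis. Payload 6.4 kg.
Tool frame: the origin (TCP) lies midway between the tips of the shut fingers; the grasp point (between the pads) lies 19 mm behind it; z points along the fingers, y is the line along which they close (so a half turn about z gives the same grasp; the last joint's range is limited). The gripper opens to 85 mm and grips with 20 to 120 N. Pads are 22 mm wide; open, the fingers measure 114 mm over their backs; the gripper's body (76 mm by 85 mm) begins 54 mm behind the grasp point. The pads swing forward as they close: fully open they stand 13 mm farther back than shut.
Start: joints at [0.993, 0.181, 1.607, -0, 1.354, -0.206], TCP at [0.209, 0.536, 0.231] pointing down, gripper open.
Joint ranges: [-2.99, 2.99], [-0.89, 2.07], [0.3, 2.58], [-1.14, 4.28], [0, 2.63], [-3.12, 3.12]. Speed limits (rad/s): [2.57, 2.57, 3.01, 3.14, 3.14, 3.14].

### API

Orientations are given as a unit quaternion [w, x, y, z].
In Python, from bench import status, camera, ctrl gives the robot as it stands. The module is installed in compiled form; this text tells all that it offers.
- The arm moves only by the shell command python3 -m handwheel 'ROWS'. ROWS is JSON, a list that holds one entry, the list of rows, each a list of 7 numbers: the opening, from -1 (shut) to 1 (fully open), then the shift along the tool's x, y, z in cm, then the turn, a rotation vector about the tool's x, y, z in degrees. A call has 1 to 10 rows; each row is the pose to reach, as a shift and turn from the pose commanded when the call began, along the tool's axes at that moment; what a row does not reach only later rows make up. A row lasts 1/8 s, in which the tool goes at most 62.5 mm and 10.7 degrees, less where a joint would pass 70% of its speed; a pose out of reach is approached as far as the arm can. A call with a gripper value outside its range is refused whole. The fingers move at their own pace and stop on an object; the grip force is fixed at half the most. Time passes only in rows, so rows that repeat a pose let the fingers close. It gives the time, the measured TCP pose, the force, the opening and the grip force at its end, in the units of the state.
- status.get_obs(): the state, without advancing time (a new reading comes with each control period).
- camera(name): name is "scene" or "top" or "wrist"; returns a dict with "frame" (420x560x3 uint8, blue, green, red), "depth" (420x560 float32, m along the optical axis (not along the pixel's ray), 0 where there is no reading), "fx", "fy", "cx", "cy" (pixels), "extrinsics" (4x4, takes a point from camera to world coordinates); the wrist camera has in their place "hand_eye" (4x4, takes a point from camera to tool coordinates, whose origin is the TCP and whose axes are the flange's). Camera axes: x right, y down, z forward; pixel columns grow to the right and rows downward; lengths in m; the calibration is good to about 2 mm. A picture is of the moment at which its call begins: read the wrist's pose just before it.
- ctrl.hand_in(): hands the job in; it is judged then, once.
The state is a dict: "time_s": time; "q": joint angles; "dq": joint speeds; "joint_efforts": joint torques, N m; "eef_pos": TCP position; "eef_rot": TCP orientation; "wrist_force": force on the tool from outside, world axes, zero at the start; "torque": the same for the moment, N m; "opening": opening from 0.0 (shut) to 1.0 (fully open); "grasp_force": force on a finger pad.
Only numpy, scipy, OpenCV 4.12 (cv2) and the standard library are available. Lean on these libraries where they do the work, as an engineer would, in place of code of your own. Each camera call takes 0.05 s, during which the arm holds its last target. There are 200 camera calls.

## Working session

There is one attempt and no reset: what is moved stays moved. The work goes in short steps, Python scripts to look and compute and a shell command to move; the robot and the scene stay as the last step left them, time stands still between calls to the robot, and variables do not carry over. Pictures are saved under pics/ and viewed, at most 10 in all, crops included, and the job is handed in when it is done.

```bash
mkdir -p pics; cat > h.py <<'E'
import numpy as np, cv2
from bench import status, camera, ctrl
from scipy.spatial.transform import Rotation as R
def T():
    o=status.get_obs(); q=o["eef_rot"]; M=np.eye(4)
    M[:3,:3]=R.from_quat([q[1],q[2],q[3],q[0]]).as_matrix(); M[:3,3]=o["eef_pos"]; return M
def look(n):
    M=T(); c=camera(n); E=c["extrinsics"] if n!="wrist" else M@np.array(c["hand_eye"])
    d=c["depth"]; v,u=np.mgrid[:d.shape[0],:d.shape[1]]
    P=np.stack([(u-c["cx"])/c["fx"]*d,(v-c["cy"])/c["fy"]*d,d,np.ones_like(d)],-1)@np.array(E).T
    return c["frame"],d,P[...,:3],c,np.array(E)
def totool(dw): return T()[:3,:3].T@np.array(dw)*100
E
python3 - <<'E'
from h import *
print(status.get_obs()); print(T().round(3))
for n in("top","scene"):
    f,d,P,c,E=look(n); cv2.imwrite(f"pics/{n}0.png",f); np.save(n+"P.npy",P); print(n,E.round(3),c["fx"])
E
```

```text
{'time_s': 0.0, 'q': array([ 9.92695575e-01,  1.81547559e-01,  1.60802049e+00, -8.17630242e-06,
        1.35380752e+00, -2.06300473e-01]), 'dq': array([ 0.00119679, -0.00063002, -0.00011145,  0.00239779,  0.0005378 ,
       -0.0010353 ]), 'joint_efforts': array([-1.86640345e-04, -4.44879055e+01, -3.51328254e+01, -2.07075354e-04,
        8.98571452e-03, -4.58333147e-05]), 'eef_pos': array([0.20856611, 0.53523723, 0.23037446]), 'eef_rot': array([-3.37047118e-04,  1.84830296e-01,  9.82770048e-01, -8.25295189e-04]), 'wrist_force': array([ 0.23772726, -0.14083856, -0.22908232]), 'torque': array([-0.03227958, -0.00525356,  0.02939387]), 'grasp_force': 0.0, 'opening': 0.9947828196218641}
[[-0.932  0.363 -0.001  0.209]
 [ 0.363  0.932 -0.001  0.535]
 [ 0.    -0.002 -1.     0.23 ]
 [ 0.     0.     0.     1.   ]]
top [[ 3.000e-03 -9.940e-01  1.060e-01  4.330e-01]
 [-1.000e+00 -1.000e-03  1.900e-02 -5.200e-02]
 [-1.800e-02 -1.060e-01 -9.940e-01  1.236e+00]
 [ 0.000e+00  0.000e+00  0.000e+00  1.000e+00]] 507.39187921474445
scene [[ 0.138  0.597 -0.79   1.235]
 [ 0.99  -0.074  0.117 -0.129]
 [ 0.011 -0.799 -0.601  0.573]
 [ 0.     0.     0.     1.   ]] 380.6992784519539
```

View pics/top0.png

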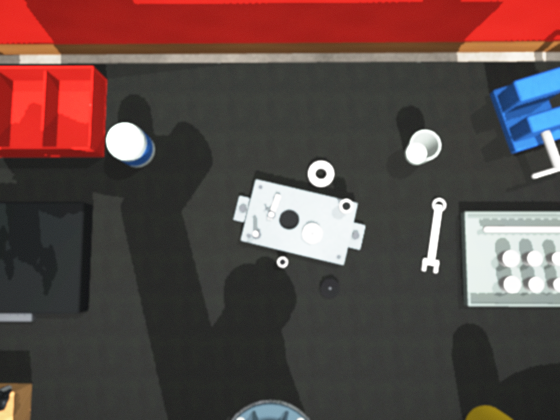

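Top view: the steel cap is the bright disc at (313,232) and the recess is the dark hole at (289,219). The keeper is at about (272,205), the bolt at (256,233) and socket_big at (346,205). Things that could be taken for the cap are the black disc on the table (329,286), the bearing ring (320,173), and the recess itself. I choose (313,232) and check it in a close crop.

```bash
python3 - <<'E'
from h import *
f=cv2.imread("pics/top0.png"); P=np.load("topP.npy")
cv2.imwrite("pics/crop0.png",cv2.resize(f[155:280,220:375],None,fx=5,fy=5,interpolation=cv2.INTER_CUBIC)[:600,:775])
z=P[...,2]
box=np.zeros(z.shape,bool); box[165:280,225:375]=1
m=(abs(z-.03)<.004)&box
r=cv2.minAreaRect(P[m][:,:2].astype(np.float32)); print("top face rect",r, cv2.boxPoints(r).round(3).tolist())
g=f.max(2); 
for n,mm in(("recess",(g<70)&box),("z40",(z>.036)&(z<.046)&box),("hi",(z>.047)&box)):
    k,l,s,c=cv2.connectedComponentsWithStats(mm.astype(np.uint8))
    for i in range(1,k):
        if s[i,4]>25 and s[i,4]<1500: print(n,s[i],c[i].round(1),P[l==i].mean(0).round(4))
E
```

```text
top face rect ((0.5196233987808228, -0.06563180685043335), (0.25006160140037537, 0.18902480602264404), 76.68247985839844) [[0.39899998903274536, -0.16599999368190765], [0.5830000042915344, -0.20900000631809235], [0.6399999856948853, 0.03400000184774399], [0.4560000002384186, 0.07800000160932541]]
recess [317 170   8   8  52] [320.5 173.5] [ 6.580e-01 -1.235e-01 -4.000e-04]
recess [281 211  17  17 230] [288.8 219.2] [ 0.5419 -0.0456  0.0305]
z40 [268 193  13  27 126] [274.1 206.4] [ 0.5715 -0.0109  0.0414]
z40 [303 223  20  20 282] [312.3 232.6] [ 0.5095 -0.1012  0.0405]
z40 [253 230   8   9  28] [257.2 234.4] [0.5052 0.0289 0.0382]
hi [339 199  14  14 157] [345.7 205.5] [ 0.5688 -0.1759  0.0824]
```

View pics/crop0.png

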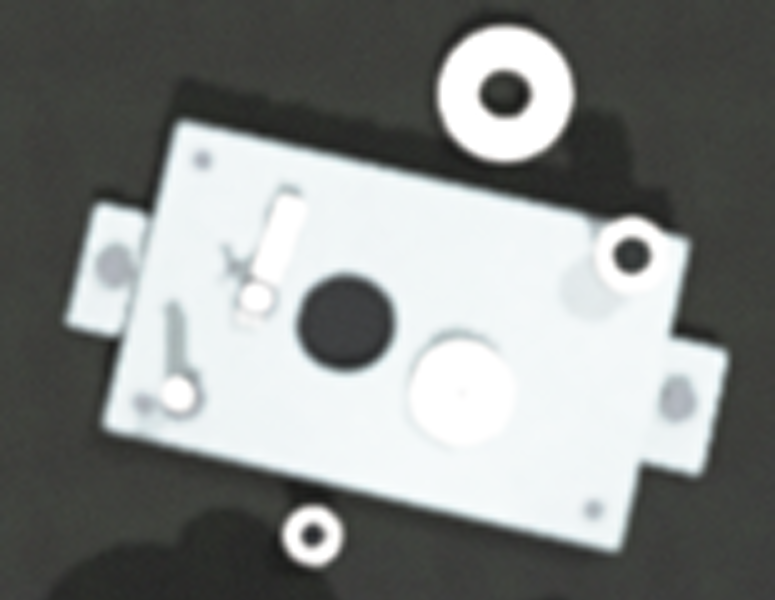

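The crop shows a bright solid disc (crop 462,392) on the plate beside the dark recess (346,322). The keeper hub is at (257,297) and its arm tip at about (292,195), so it is open. The disc matches the cap. Next I work out the geometry.

```bash
cat >> h.py <<'E'
def ray(c,E,u,v,z):
    d=E[:3,:3]@np.array([(u-c["cx"])/c["fx"],(v-c["cy"])/c["fy"],1]); return E[:3,3]+d*(z-E[2,3])/d[2]
E
python3 - <<'E'
from h import *
f,d,P,c,E=look("top")
cr=lambda x,y,z: ray(c,E,220+(x+.5)/5-.5,155+(y+.5)/5-.5,z)
cap=cr(462,391,.04); rec=cr(346,322,.03); piv=cr(257,297,.048); tip=cr(290,197,.041)
A=cr(180,122,.03);B=cr(690,240,.03);C=cr(620,550,.03);D=cr(105,430,.03)
for n in "cap rec piv tip A B C D".split(): print(n,eval(n).round(4))
print("L",np.linalg.norm(A-B),np.linalg.norm(B-C))
y=(A-B)+(D-C); y=y[:2]/np.linalg.norm(y[:2]); x=np.array([y[1],-y[0]]); print("y_h",y,"yaw",np.degrees(np.arctan2(x[1],x[0])))
ctr=(A+B+C+D)[:2]/4; print("rec-ctr",x@(rec[:2]-ctr),y@(rec[:2]-ctr)); print("piv-rec",x@(piv-rec)[:2],y@(piv-rec)[:2])
t=(tip-piv)[:2]; print("arm",x@t,y@t)
dv=(rec-cap)[:2]; u=dv/np.linalg.norm(dv); print("cap->rec",np.linalg.norm(dv),u,np.degrees(np.arctan2(u[1],u[0])))
s=cap[:2]-.05*u; print("start TCP",s)
M=T(); xt=M[:2,0]; print("tool x ang",np.degrees(np.arctan2(xt[1],xt[0])),"shift cm",totool([s[0]-M[0,3],s[1]-M[1,3],.06-M[2,3]]))
E
```

```text
cap [ 0.509  -0.1005  0.04  ]
rec [ 0.5425 -0.0457  0.03  ]
piv [ 0.5527 -0.0039  0.048 ]
tip [ 0.6012 -0.019   0.041 ]
A [0.6392 0.0344 0.03  ]
B [ 0.582  -0.2099  0.03  ]
C [ 0.4347 -0.1751  0.03  ]
D [0.4908 0.0689 0.03  ]
L 0.25093736302971315 0.15140205678987334
y_h [0.22598916 0.97412982] yaw -13.061050940913209
rec-ctr 0.00011207249668490269 0.02541170264473841
piv-rec 0.00042873040874704066 0.043027558072183725
arm 0.050681735315057444 -0.0038172847561737237
cap->rec 0.06422010317293028 [0.52177554 0.85308281] 58.54857347269835
start TCP [ 0.482921   -0.14312178]
tool x ang 158.69771772347278 shift cm [-50.2075789  -53.22609274  17.11382508]
```

All the checks agree with the given sizes to under 1 mm (plate 251 × 151, recess offset 25.4, pivot offset 43.0). I'll go above a point behind the cap, with tool x along the push direction.

```bash
python3 -m handwheel '[[[-0.4,-50.2,-53.2,5,0,0,100.2],[-0.4,-50.2,-53.2,5,0,0,100.2],[-0.4,-50.2,-53.2,5,0,0,100.2],[-0.4,-50.2,-53.2,5,0,0,100.2],[-0.4,-50.2,-53.2,5,0,0,100.2],[-0.4,-50.2,-53.2,5,0,0,100.2],[-0.4,-50.2,-53.2,5,0,0,100.2],[-0.4,-50.2,-53.2,5,0,0,100.2],[-0.4,-50.2,-53.2,5,0,0,100.2],[-0.4,-50.2,-53.2,5,0,0,100.2]]]'
cat > go.py <<'E'
# remaining shift to a TCP target x y z and tool-x heading (deg)
import sys; from h import *
x,y,z,a=map(float,sys.argv[1:]); M=T(); h=np.degrees(np.arctan2(M[1,0],M[0,0]))
print("pos",M[:3,3].round(4),"head",h.round(2),"shift",totool(np.array([x,y,z])-M[:3,3]).round(2),"turn",round(-((a-h+180)%360-180),1))
E
python3 go.py .483 -.143 .07 58.5
```

```text
time_s: 1.4
eef_pos: [0.4432, -0.0444, 0.1886]
eef_rot: [0.0, 0.873, 0.487, 0.0]
wrist_force: [1.3, 1.1, 1.1]
opening: 0.296
grasp_force: 0.0
pos [ 0.4432 -0.0444  0.1886] head 58.27 shift [-6.3   8.56 11.87] turn -0.2
```

```bash
python3 -m handwheel '[[[-0.4,-6.3,8.6,4,0,0,-0.2],[-0.4,-6.3,8.6,7,0,0,-0.2],[-0.4,-6.3,8.6,9,0,0,-0.2],[-0.4,-6.3,8.6,9,0,0,-0.2],[-0.4,-6.3,8.6,9,0,0,-0.2]]]'
python3 go.py .483 -.143 .04 58.5
python3 - <<'E'
from h import *
f,d,P,c,E=look("wrist"); cv2.imwrite("pics/w1.png",f); np.save("w.npy",P)
print(E.round(3))
E
```

```text
time_s: 2.02
eef_pos: [0.4835, -0.1406, 0.0995]
eef_rot: [0.0, 0.872, 0.49, 0.0]
wrist_force: [0.4, 0.6, 0.5]
opening: 0.3
grasp_force: 0.0
pos [ 0.4835 -0.1406  0.0995] head 58.73 shift [-0.23  0.07  5.95] turn 0.2
[[ 0.855 -0.495 -0.155  0.524]
 [-0.519 -0.815 -0.257 -0.074]
 [ 0.     0.3   -0.954  0.243]
 [ 0.     0.     0.     1.   ]]
```

View pics/w1.png

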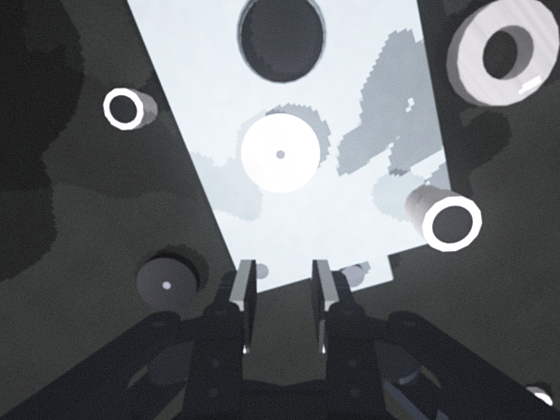

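Wrist view: the cap is at (280,153) and the recess at (282,38), both ahead of the fingers and centred at about (284,265). The gap is symmetric and nothing stands in the way. Measuring, then lowering.

```bash
python3 - <<'E'
from h import *
f,d,P,c,E=look("wrist")
print("cap",ray(c,E,280,153.5,.04),"rec",ray(c,E,282,38,.03))
E
python3 -m handwheel '[[[-0.4,-0.2,0,2,0,0,0.2],[-0.4,-0.2,0,4,0,0,0.2],[-0.4,-0.2,0,5.2,0,0,0.2],[-0.4,-0.2,0,6,0,0,0.2],[-0.4,-0.2,0,6.2,0,0,0.2],[-0.4,-0.2,0,6.2,0,0,0.2]]]'
python3 go.py .483 -.143 .04 58.5
```

```text
cap [ 0.50821103 -0.0966798   0.04      ] rec [ 0.54230935 -0.04290343  0.03      ]
time_s: 2.88
eef_pos: [0.4825, -0.1428, 0.037]
eef_rot: [0.0, 0.872, 0.489, 0.0]
wrist_force: [-0.4, -0.0, 0.3]
opening: 0.301
grasp_force: 0.0
pos [ 0.4825 -0.1428  0.037 ] head 58.5 shift [ 0.    0.05 -0.3 ] turn -0.0
```

Feel for the face in 1–2 mm steps.

```bash
python3 -m handwheel '[[[-0.4,0,0.05,0.2,0,0,0],[-0.4,0,0.05,0.3,0,0,0],[-0.4,0,0.05,0.4,0,0,0],[-0.4,0,0.05,0.4,0,0,0]]]'
python3 -m handwheel '[[[-0.4,0,0,0.1,0,0,0],[-0.4,0,0,0.2,0,0,0],[-0.4,0,0,0.2,0,0,0]]]'
```

```text
time_s: 3.38
eef_pos: [0.4826, -0.1429, 0.0326]
eef_rot: [-0.0, 0.873, 0.489, -0.0]
wrist_force: [0.5, 0.3, 1.5]
opening: 0.296
grasp_force: 0.0
time_s: 3.75
eef_pos: [0.4825, -0.1428, 0.0305]
eef_rot: [-0.0, 0.873, 0.489, -0.0]
wrist_force: [-1.3, 0.7, 0.5]
opening: 0.298
grasp_force: 0.0
```

```bash
python3 -m handwheel '[[[-0.4,1,0,0,0,0,0],[-0.4,1.8,0,0,0,0,0],[-0.4,2.4,0,0,0,0,0],[-0.4,3,0,0,0,0,0],[-0.4,3.6,0,0,0,0,0],[-0.4,4.2,0,0,0,0,0],[-0.4,4.8,0,0,0,0,0],[-0.4,5.4,0,0,0,0,0],[-0.4,6,0,0,0,0,0],[-0.4,6,0,0,0,0,0]]]'
python3 go.py .5425 -.0457 .031 58.5
python3 - <<'E'
from h import *
f,d,P,c,E=look("wrist"); cv2.imwrite("pics/w2.png",f)
E
```

```text
time_s: 5.0
eef_pos: [0.5142, -0.0913, 0.0307]
eef_rot: [-0.0, 0.872, 0.489, 0.0]
wrist_force: [-0.9, -0.6, 0.1]
opening: 0.3
grasp_force: 0.0
pos [ 0.5142 -0.0913  0.0307] head 58.53 shift [ 5.36  0.03 -0.03] turn 0.0
```

View pics/w2.png

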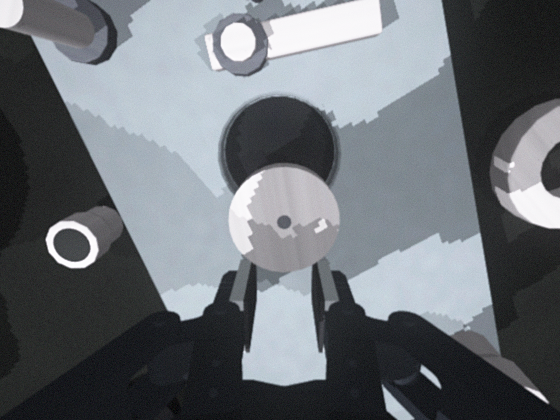

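The cap sits evenly in the fingers at (284,222), flat. The recess is centred at about (280,150), so the cap needs about 1.5 mm to the left. I'll continue the push with tool y −0.15 cm.

```bash
python3 -m handwheel '[[[-0.4,0.5,-0.1,0,0,0,0],[-0.4,1.0,-0.15,0,0,0,0],[-0.4,1.5,-0.15,0,0,0,0],[-0.4,1.9,-0.15,0,0,0,0],[-0.4,2.2,-0.15,0,0,0,0],[-0.4,2.4,-0.15,0,0,0,0],[-0.4,2.4,-0.15,0,0,0,0]]]'
python3 go.py .5425 -.0457 .031 58.5
python3 - <<'E'
from h import *
f,d,P,c,E=look("wrist"); cv2.imwrite("pics/w3.png",f)
E
```

```text
time_s: 5.92
eef_pos: [0.5253, -0.0703, 0.0306]
eef_rot: [-0.0, 0.872, 0.489, 0.0]
wrist_force: [0.2, 0.4, -0.3]
opening: 0.304
grasp_force: 0.0
pos [ 0.5253 -0.0703  0.0306] head 58.51 shift [ 3.    0.18 -0.04] turn 0.0
```

View pics/w3.png

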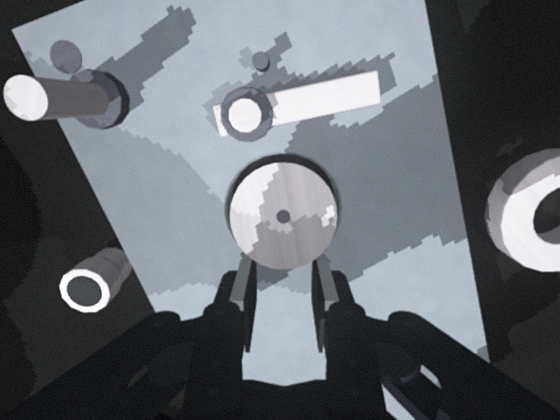

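The cap at (283,213) is nearly concentric with the recess, with a dark crescent still showing at the front. It has not fully dropped, so I push about 3–4 mm more.

```bash
python3 -m handwheel '[[[-0.4,0.1,0,0,0,0,0],[-0.4,0.2,0,0,0,0,0],[-0.4,0.3,0,0,0,0,0],[-0.4,0.35,0,0,0,0,0],[-0.4,0.35,0,0,0,0,0]]]'
python3 - <<'E'
from h import *
f,d,P,c,E=look("wrist"); cv2.imwrite("pics/w4.png",f)
g=P[150:260,235:335]
for v in range(150,260,12): print(v,P[v,[250,270,290,310,330],2].round(4))
print("face",P[200,[180,200,370,400],2])
E
```

```text
time_s: 6.6
eef_pos: [0.5271, -0.0675, 0.0307]
eef_rot: [0.0, 0.872, 0.489, 0.0]
wrist_force: [0.1, 0.1, -0.8]
opening: 0.301
grasp_force: 0.0
150 [0.043  0.0302 0.0311 0.031  0.0303]
162 [0.03   0.031  0.0218 0.031  0.0311]
174 [0.0219 0.032  0.0306 0.0215 0.0309]
186 [0.0299 0.0317 0.0311 0.0304 0.0291]
198 [0.031  0.0315 0.0311 0.0319 0.0221]
210 [0.0321 0.0302 0.0299 0.0304 0.0314]
222 [0.0311 0.0314 0.0315 0.0315 0.0305]
234 [0.0306 0.0317 0.0304 0.0301 0.0306]
246 [0.0302 0.0308 0.0307 0.0301 0.0303]
258 [0.0301 0.0298 0.0315 0.0302 0.03  ]
face [0.03085865 0.03061844 0.03114567 0.03160782]
```

View pics/w4.png

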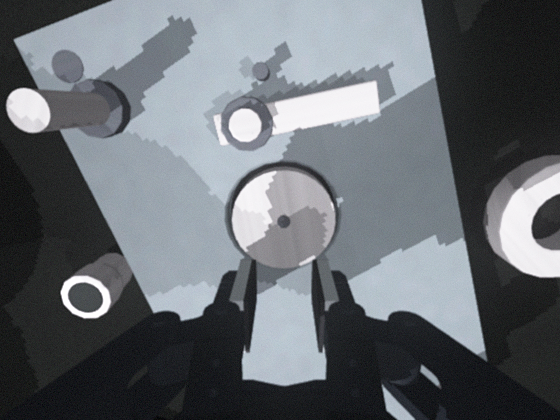

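The front crescent is now thin and even, and the cap top reads 0.031 m, the same as the face (0.031). The cap is flush. In this view the hub is at (245,125) and the arm tip at (379,97). Next I back off, raise, and set up for the keeper.

```bash
python3 - <<'E'
from h import *
f,d,P,c,E=look("wrist")
piv=ray(c,E,245.5,125,.048); tip=ray(c,E,379,97,.041); rec=ray(c,E,283,214,.03)
a=np.radians(-13.06); x=np.array([np.cos(a),np.sin(a)]); y=np.array([-x[1],x[0]])
print(piv,tip,rec,"piv-rec",x@(piv-rec)[:2],y@(piv-rec)[:2],"arm",x@(tip-piv)[:2],y@(tip-piv)[:2])
E
python3 -m handwheel '[[[-0.4,-0.6,0,0,0,0,0],[-0.4,-1,0,0,0,0,0],[-0.4,-1.2,0,-2,0,0,0],[-0.4,-1.2,0,-5,0,0,0],[-0.4,-1.2,0,-7,0,0,0],[-1,-1.2,0,-7,0,0,0]]]'
python3 - <<'E'
import numpy as np
p=np.array([.5527,-.0035]); a=np.radians(-13.06); x=np.array([np.cos(a),np.sin(a)]); y=np.array([-x[1],x[0]])
print("P0",p+.038*x+.027*y)
E
```

```text
[5.52445002e-01 1.41324888e-04 4.80000000e-02] [ 0.59927582 -0.0172139   0.041     ] [ 0.54329877 -0.04043305  0.03      ] piv-rec -0.00025898868747384167 0.041591662621554545 arm 0.04954127081768943 -0.006323891492139655
time_s: 7.45
eef_pos: [0.522, -0.0785, 0.1023]
eef_rot: [0.002, 0.873, 0.488, 0.001]
wrist_force: [-0.1, -0.1, -0.7]
opening: 0.098
grasp_force: 0.0
P0 [0.59581832 0.01421471]
```

```bash
python3 go.py .5956 .0167 .06 76.94
```

```text
pos [ 0.522  -0.0785  0.1023] head 58.48 shift [11.96  1.28  4.24] turn -18.5
```

```bash
python3 -m handwheel '[[[-1,5,1,0,0,0,-10],[-1,10,1.3,0,0,0,-18.5],[-1,12,1.3,0,0,0,-18.5],[-1,12,1.3,1.5,0,0,-18.5],[-1,12,1.3,3,0,0,-18.5],[-1,12,1.3,3,0,0,-18.5],[-1,12,1.3,3,0,0,-18.5]]]'
python3 go.py .5956 .0167 .034 76.94
python3 - <<'E'
from h import *
f,d,P,c,E=look("wrist"); cv2.imwrite("pics/w5.png",f)
E
```

```text
time_s: 8.32
eef_pos: [0.5942, 0.0169, 0.0704]
eef_rot: [-0.0, 0.783, 0.622, -0.0]
wrist_force: [0.1, -1.1, 0.4]
opening: 0.002
grasp_force: 0.0
pos [0.5942 0.0169 0.0704] head 76.91 shift [0.01 0.14 3.64] turn -0.0
```

View pics/w5.png

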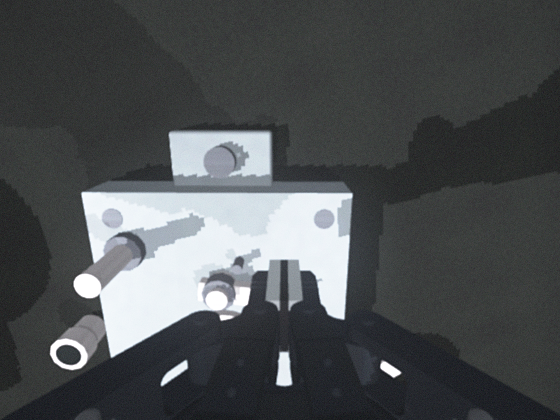

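Fingers are shut at (283,270). The hub is at (217,298) and the stop pin at about (238,262), to their left. I check the offsets before lowering.

```bash
python3 - <<'E'
from h import *
f,d,P,c,E=look("wrist"); M=T()
for n,u,v,z in(("hub",217,298,.048),("pin",238,262,.042),("platecorner",351,193,.03)):
    p=ray(c,E,u,v,z); print(n,p.round(4),"tool-frame offset of TCP (y_h,x_h) mm",((M[:3,:3].T@(M[:3,3]-p))[:2]*1000).round(1))
E
```

```text
hub [0.5533 0.0012 0.048 ] tool-frame offset of TCP (y_h,x_h) mm [24.9 37. ]
pin [0.569  0.0171 0.042 ] tool-frame offset of TCP (y_h,x_h) mm [ 5.8 25.3]
platecorner [0.6385 0.0384 0.03  ] tool-frame offset of TCP (y_h,x_h) mm [-30.6 -37.7]
```

```bash
python3 -m handwheel '[[[-1,0,0.1,1.5,0,0,0],[-1,0,0.1,3,0,0,0],[-1,0,0.1,3.6,0,0,0],[-1,0,0.1,3.6,0,0,0]]]'
python3 -m handwheel '[[[-1,-0.8,0.1,0,0,0,0],[-1,-1.6,0.3,0,0,0,0],[-1,-2.3,0.4,0,0,0,0],[-1,-3.0,0.4,0,0,0,0],[-1,-3.7,0.2,0,0,0,0],[-1,-4.4,0.1,0,0,0,0],[-1,-5.0,-0.3,0,0,0,0],[-1,-5.5,-0.7,0,0,0,0],[-1,-5.9,-1.2,0,0,0,0],[-1,-6.1,-1.5,0,0,0,0]]]'
python3 -m handwheel '[[[-1,0,-0.1,0,0,0,0],[-1,0,-0.1,0,0,0,0]]]'
```

```text
time_s: 8.93
eef_pos: [0.5948, 0.0177, 0.0336]
eef_rot: [-0.001, 0.783, 0.623, -0.001]
wrist_force: [-0.3, -0.1, -0.5]
opening: -0.003
grasp_force: 0.0
time_s: 10.18
eef_pos: [0.5668, -0.0387, 0.0347]
eef_rot: [0.0, 0.783, 0.622, -0.0]
wrist_force: [1.8, 0.3, -0.1]
opening: -0.0
grasp_force: 0.5
time_s: 10.42
eef_pos: [0.5662, -0.0384, 0.0347]
eef_rot: [0.0, 0.783, 0.623, -0.0]
wrist_force: [0.2, 0.3, 0.3]
opening: 0.001
grasp_force: 0.1
```

```bash
python3 -m handwheel '[[[-1,0,-0.1,0,0,0,0],[-1,0,-0.2,0,0,0,0],[-1,0,-0.2,0,0,0,0]]]'
python3 -m handwheel '[[[-1,0,-0.1,0,0,0,0],[-1,0,-0.2,0,0,0,0],[-1,0,-0.2,0,0,0,0]]]'
```

```text
time_s: 10.8
eef_pos: [0.5643, -0.0378, 0.0347]
eef_rot: [0.0, 0.783, 0.623, -0.0]
wrist_force: [0.9, 0.1, -0.5]
opening: 0.001
grasp_force: 0.4
time_s: 11.18
eef_pos: [0.5622, -0.0373, 0.0346]
eef_rot: [-0.0, 0.783, 0.623, -0.0]
wrist_force: [0.5, 0.2, 0.2]
opening: 0.002
grasp_force: 0.3
```

```bash
python3 -m handwheel '[[[-1,0,-0.1,0,0,0,0],[-1,0,-0.2,0,0,0,0],[-1,0,-0.2,0,0,0,0]]]'
python3 -m handwheel '[[[-1,0,-0.1,0,0,0,0],[-1,0,-0.2,0,0,0,0],[-1,0,-0.2,0,0,0,0]]]'
python3 - <<'E'
from h import *
f,d,P,c,E=look("scene"); 
cv2.imwrite("pics/s6.png",cv2.resize(f[150:300,180:380],None,fx=4,fy=4,interpolation=cv2.INTER_CUBIC))
E
```

```text
time_s: 11.55
eef_pos: [0.5602, -0.0369, 0.0346]
eef_rot: [-0.0, 0.783, 0.623, -0.0]
wrist_force: [1.9, -0.8, -0.2]
opening: -0.001
grasp_force: 0.3
time_s: 11.92
eef_pos: [0.5583, -0.0364, 0.0347]
eef_rot: [-0.0, 0.783, 0.622, -0.0]
wrist_force: [0.2, -0.7, -0.2]
opening: -0.003
grasp_force: 0.3
```

View pics/s6.png

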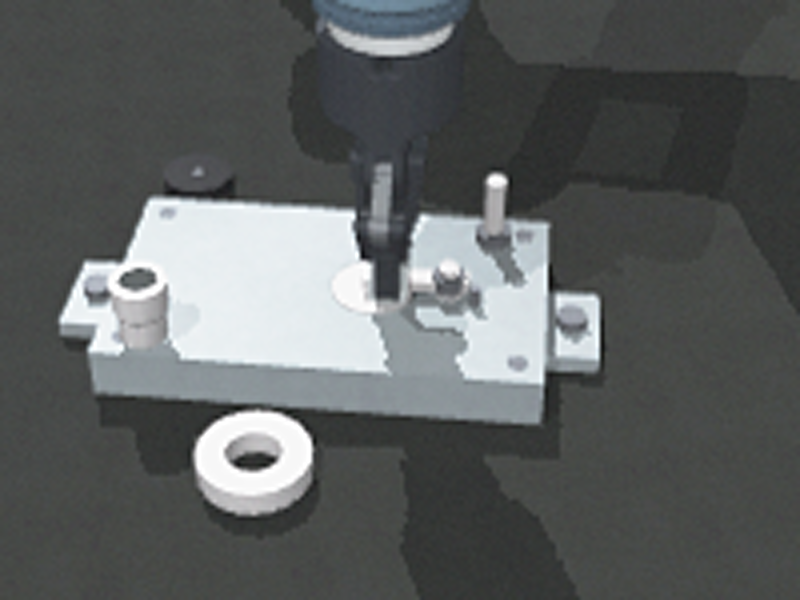

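The arm leaves the hub (450,275) to the left, across the cap, beside the finger (388,275), so it is nearly closed. There is no stop force yet, so I continue gently.

```bash
python3 -m handwheel '[[[-1,0,-0.1,0,0,0,0],[-1,0,-0.2,0,0,0,0],[-1,0,-0.2,0,0,0,0]]]'
python3 -m handwheel '[[[-1,0,-0.1,0,0,0,0],[-1,0,-0.1,0,0,0,0]]]'
python3 - <<'E'
from h import *
print(status.get_obs()["torque"])
f,d,P,c,E=look("wrist"); cv2.imwrite("pics/w7.png",f)
E
```

```text
time_s: 12.35
eef_pos: [0.5564, -0.036, 0.0347]
eef_rot: [-0.0, 0.783, 0.622, -0.0]
wrist_force: [0.7, -0.1, -0.4]
opening: -0.001
grasp_force: 0.4
time_s: 12.6
eef_pos: [0.5562, -0.0359, 0.0348]
eef_rot: [0.001, 0.783, 0.622, 0.0]
wrist_force: [4.1, -0.8, -2.2]
opening: 0.0
grasp_force: 2.2
[-0.30566041 -0.72289908 -0.06281533]
```

View pics/w7.png

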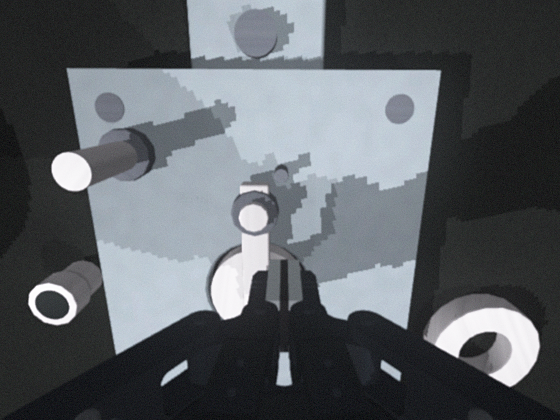

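The arm runs straight down from the hub (254,215) across the cap, and the force rose to 4 N, so it is at its stop. I retreat sideways, then up, and check.

```bash
python3 -m handwheel '[[[-1,0,0.5,0,0,0,0],[-1,0,1.2,0,0,0,0],[-1,0,1.5,-2,0,0,0],[-1,0,1.5,-6,0,0,0],[-1,-5,1.5,-11,0,0,0],[-1,-9,1.5,-14,0,0,0],[-1,-9,1.5,-14,0,0,0],[-1,-9,1.5,-14,0,0,0],[-1,-9,1.5,-14,0,0,0]]]'
python3 - <<'E'
from h import *
f,d,P,c,E=look("wrist"); cv2.imwrite("pics/w8.png",f)
E
```

```text
time_s: 13.78
eef_pos: [0.5491, -0.1253, 0.1729]
eef_rot: [-0.002, 0.782, 0.623, -0.001]
wrist_force: [0.1, -0.2, 0.4]
opening: 0.001
grasp_force: 0.0
```

View pics/w8.png

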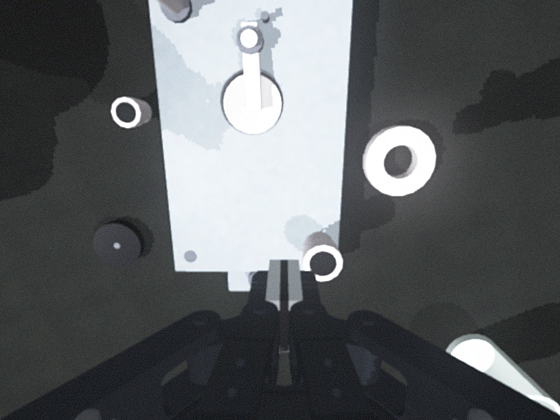

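The cap is seated in the recess (252,102), the keeper runs straight from the hub (250,38) across it, and the other things are in place. The arm is clear.

```bash
python3 -c "
from bench import ctrl; print(ctrl.hand_in())"
```

```text
the job is handed in; nothing more can be done
None
```

I pushed the cap flush into the recess and turned the keeper across it to its stop, with nothing else seen to move, then handed the job in at about 14 s; no verdict was shown.

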